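# Turn over the hot heat spreader with the lifter

### The arm

A 6-joint arm with a two-finger parallel gripper is mounted at the origin on a cart in front of the work surface, level with it; the furniture and walls round the work are solid. World frame = base frame: x ahead of the robot, y to its left, z up, the work surface at z = 0. Lengths are in m, angles in rad, forces in N, time in s.
With the tool pointing down it reaches from about 0.225 to 0.875 m from the base axis. Payload 3.4 kg.
Tool frame: the origin (TCP) lies on the centre line of the jaws, within the pads' length; the fingertips stand 17 mm ahead of it and the grasp point (between the pads) lies 2 mm behind it; z points along the fingers, y is the line along which they close (so a half turn about z gives the same grasp; the last joint's range is limited). The gripper opens to 85 mm and grips with 20 to 120 N. Pads are 22 mm wide; open, the fingers measure 114 mm over their backs; the gripper's body (76 mm by 85 mm) begins 54 mm behind the grasp point. The pads swing forward as they close: fully open they stand 13 mm farther back than shut.
Start: joints at [1.034, 0.276, 1.505, -0, 1.361, -0.121], TCP at [0.232, 0.526, 0.248] pointing down, gripper open.
Joint ranges: [-2.89, 2.89], [-0.75, 2.08], [0.22, 2.7], [-1.18, 4.32], [0.11, 2.71], [-2.7, 2.7]. Speed limits (rad/s): [2.57, 2.57, 3.14, 3.14, 3.14, 3.14].

### API

Orientations are given as a unit quaternion [w, x, y, z].
In Python, from rig import manip gives the robot as it stands.
- The arm moves only by the tool move_arm, never from a script. Its argument "steps" is one flat list of numbers, 7 for each row, row after row: the turn, a rotation vector about the world's x, y, z normalised to -1 to 1, where 1 is 360 degrees, then the shift along the world's x, y, z normalised to -1 to 1, where 1 is 1 m, then the opening, from -1 (shut) to 1 (fully open). A call has exactly 10 rows; each row is the pose to reach, as a shift and turn from the pose commanded when the call began, turning the shorter way round; what a row does not reach only later rows make up. A row lasts 1/10 s, in which the tool goes at most 50 mm and 8.59 degrees, less where a joint would pass 70% of its speed; a pose out of reach is approached as far as the arm can. A call with a number of a shift or a turn outside -1 to 1 is refused whole. A call with a gripper value outside its range is refused whole. The fingers move at their own pace and stop on an object; "squeeze" is the grip in N (left out, the last holds). Time passes only in rows, so rows that repeat a pose let the fingers close, or fill a call up. It gives the time, the measured TCP pose, the force, the opening and the grip force at its end, in the units of the state.
- manip.get_state(): the state, without advancing time (a new reading comes with each control period).
- manip.get_image(name): name is "side" or "top"; returns a dict with "pixels" (400x640x3 uint8, blue, green, red), "fx", "fy", "cx", "cy" (pixels), "R" (3x3) and "t" (3): a world point X has camera coordinates R X + t. Camera axes: x right, y down, z forward; pixel columns grow to the right and rows downward; lengths in m; the calibration is good to about 2 mm. A picture is of the moment at which its call begins. There is no depth.
- manip.sign_off(): hands the job in; it is judged then, once.
The state is a dict: "clock": time; "qpos": joint angles; "qd": joint speeds; "effort": joint torques, N m; "position": TCP position; "ee_rot": TCP orientation; "contact_force": force on the tool from outside, world axes, zero at the start; "moment": the same for the moment, N m; "width": finger opening in m; "gripper_force": force on a finger pad.
Only numpy, scipy, OpenCV 4.12 (cv2) and the standard library are available. Lean on these libraries where they do the work, as an engineer would, in place of code of your own. Each camera call takes 0.05 s, during which the arm holds its last target. There are 200 camera calls.

### The job

The small cast-iron heat spreader lies feet up on the lower level of the wooden rest and is still hot. Take the lifter, slide its blade under the rim nearest to you and push the spreader home against the step with a steady 8 N or so for half a second; then lever it over the step, so that it lies flat on its feet on the upper level; never touch it with the gripper, and never press harder than 12 N with the blade. Then lay the lifter down on the worktop, clear of the rest, and leave the other things where they are.

Things in the scene. Friction and masses are not known exactly. Their poses are not given: they have to be found in the camera images.
- spreader_mid (a point): Centre, half-way up, of the heat spreader: dark square plate 64 x 64 mm, 11.5 mm high overall, about 0.2 kg. Edges run along its x and y. z points up at the start (feet up) and down once turned over. It lies loose on the lower level, far edge 8 to 57 mm short of the step, a few degrees askew; pushed forward (1 to 3 N) it slides until its rim meets the step.
- rest_step (a point): Fixed wooden rest, 100 mm wide: point on its lower level, 6 mm above the worktop, mid-width. x points away from the robot up the step, z up. Lower level: 115 mm to -x, open in front and at the sides. The foot of the step, which stops the spreader, lies 0 to 45 mm to +x of this point, square to x; it varies and is not measured: push gently and feel. Step 6 mm up; upper level 74 mm long, then a lip.
- lifter_grip (a point): Lifter, 0.11 kg: point in its black handle where it is best held, 27 mm above the blade's underside. Handle: 18 mm wide (y), 14 mm thick, from 40 mm ahead of this point to 55 mm behind, rising backwards at 25 degrees. x points forward along the blade, z up (blade flat). In the fingers the lifter may turn a few degrees, so feel where the blade is.
- lifter_tip (a point): Middle of the lifter blade's front edge, on its underside. The blade is flat rigid steel, 55 mm long, 45 mm wide, 2 mm thick. This point lies 111 mm in front of the handle point and 27 mm below it. Pushing the held blade against a stop builds up roughly 3 to 5 N per mm, part of it drag on the surface below.
- spreader: The spreader's layers from its origin (middle of the panel face, 5.75 mm below the centre at the start) along z: square raised panel 48 x 48 mm, 3.5 mm; rim plate 64 x 64 mm, 5 mm; four round feet 8 mm across, 3 mm high, 18 mm from the middle in x and y. So at the start the rim stands out 8 mm all round the panel, 3.5 mm clear of the surface below.
- rest: The wooden rest as a body; origin on the worktop, 6 mm straight below the point above.
- lifter: The lifter as a body; origin under the middle of the blade's rear edge, 55 mm behind the tip.
- mug_mid (a point): Bystander: small cup, 62 x 92 x 51 mm, middle.
- timer_mid (a point): Bystander: round kitchen timer, 63 mm across, 44 mm high, middle.
- teaspoon_mid (a point): Bystander: teaspoon, 130 x 27 x 11 mm, between lifter and rest, middle.
- tin_mid (a point): Bystander: food tin, 57 mm across, 72 mm high, middle.
- measure_mid (a point): Bystander: small measuring spoon, 30 x 113 x 12 mm, beside the hob, middle.
- candle_mid (a point): Bystander: tea light, 38 mm across, 15 mm high, middle.
There are look-alikes about, which are no part of the job. Of the things shaped like the spreader, the dark steel one is meant.

How it is judged:
By the outcome, as a careful person would: the job done as asked, in the order asked, and still so for the second after the job is handed in, with the robot touching nothing.
It also fails if it takes over 70 s, if anything falls off the work surface, if the arm or the gripper's body presses on something with over 40 N, if the wrist force passes 120 N, or if a joint passes its speed limit or range.

## Working session

There is one attempt and no reset: what is moved stays moved. The work goes in short steps, Python scripts to look and compute and a tool call to move; the robot and the scene stay as the last step left them, time stands still between calls to the robot, and variables do not carry over. Pictures are saved under pics/ and viewed, at most 10 in all, crops included, and the job is handed in when it is done.

Besides the shell and the picture viewer there is one more tool, called after "Call:" as name(argument=value, ...) on one line, values as JSON. move_arm: Moves the arm, as the interface text tells. Scaled input: -1 to 1 covers 1 m each way for a shift and 360 degrees each way for a turn. Its arguments: {"type":"object","properties":{"steps":{"type":"array"},"squeeze":{"type":"number"}},"required":["steps"]}

```bash
mkdir -p pics; ls
python3 - <<'E'
from rig import manip
import cv2,pickle
d={}
for n in("top","side"):
    im=manip.get_image(n); d[n]=im; cv2.imwrite(f"pics/{n}0.png",im["pixels"])
    print(n,im["fx"],im["fy"],im["cx"],im["cy"],im["R"],im["t"])
pickle.dump(d,open("im0.pkl","wb"))
print(manip.get_state())
E
```

```text
pics
top 420.0914944793531 420.0914944793531 322.733968256341 200.5209319851931 [[-1.44760281e-02 -9.99891725e-01 -2.64250675e-03]
 [-9.92999799e-01  1.46859836e-02 -1.17199493e-01]
 [ 1.17225611e-01  9.27425513e-04 -9.93104877e-01]] [-0.04029116  0.60207724  1.06838801]
side 393.47313093552106 393.47313093552106 317.96689204320745 199.3349600683356 [[ 0.98187274 -0.18863291 -0.018535  ]
 [-0.08577306 -0.35499383 -0.93092554]
 [ 0.16902338  0.91564022 -0.36473838]] [-0.60629614  0.0939045   1.14317727]
{'clock': 0.1, 'qpos': array([ 1.03400572e+00,  2.76538005e-01,  1.50597035e+00, -2.92317434e-05,
        1.36069341e+00, -1.20964761e-01]), 'qd': array([ 0.00037271, -0.00087524, -0.0024665 ,  0.00166709,  0.00091102,
       -0.00043998]), 'effort': array([ 7.11608136e-04, -4.17701054e+01, -2.46406442e+01, -1.38644305e-04,
        5.82359135e-03,  9.67394911e-07]), 'position': array([0.23204637, 0.52563609, 0.24753704]), 'ee_rot': array([-2.46329292e-04,  2.06415161e-01,  9.78464171e-01, -7.66049184e-04]), 'contact_force': array([-0.67888713,  0.16175777, -0.74447606]), 'moment': array([-0.00176628,  0.02555963,  0.0025991 ]), 'gripper_force': 0.0, 'width': 0.08555743930127555}
```

View pics/top0.png

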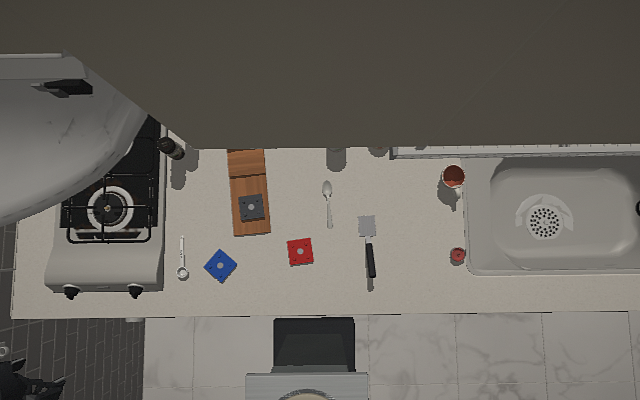

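View pics/side0.png

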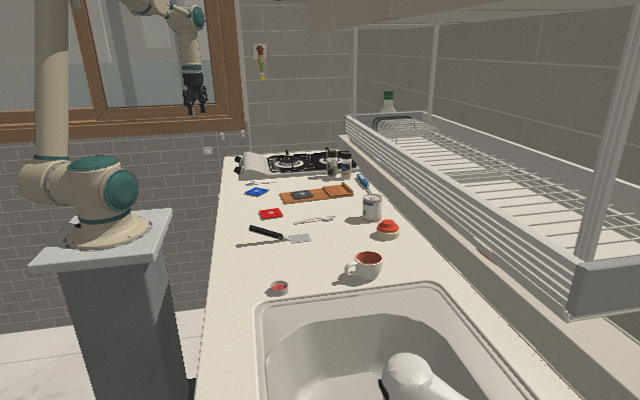

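The top view shows three spreader-shaped things: dark grey on the wooden rest at (251,207), red at (300,251) and blue at (220,266). The dark steel one on the rest fits the description. The lifter has its blade at (367,226) and its handle at (370,262). I'll confirm in one enlarged crop and measure.

```bash
cat > h.py <<'E'
import numpy as np,cv2
def ray(im,u,v):
    R,t=np.array(im["R"]),np.array(im["t"]); o=-R.T@t
    d=R.T@np.array([(u-im["cx"])/im["fx"],(v-im["cy"])/im["fy"],1]); return o,d
def plane(im,u,v,z):
    o,d=ray(im,u,v); return o+d*(z-o[2])/d[2]
def proj(im,X):
    c=np.array(im["R"])@np.array(X)+np.array(im["t"]); return im["cx"]+im["fx"]*c[0]/c[2],im["cy"]+im["fy"]*c[1]/c[2]
def blobs(im,mask,roi,z,amin=30):
    x0,y0,x1,y1=roi; m=np.zeros(mask.shape,np.uint8); m[y0:y1,x0:x1]=mask[y0:y1,x0:x1]*255
    n,l,s,c=cv2.connectedComponentsWithStats(m)
    for i in range(1,n):
        if s[i,4]<amin: continue
        p=np.argwhere(l==i)[:,::-1].astype(np.float32); r=cv2.minAreaRect(p)
        W=np.array([plane(im,*q,z)[:2] for q in p]); mu=W.mean(0); R=cv2.minAreaRect(W.astype(np.float32)*1000)
        e,V=np.linalg.eigh(np.cov((W-mu).T))
        print(s[i],c[i].round(1),"mean",mu.round(4),"rect",np.round(R[0],1),np.round(R[1],1),round(R[2],1),"axis",round(np.degrees(np.arctan2(V[1,1],V[0,1])),1))
E
python3 - <<'E'
import pickle,cv2,numpy as np
from h import *
d=pickle.load(open("im0.pkl","rb")); t=d["top"]; P=t["pixels"]
cv2.imwrite("pics/crop1.png",cv2.resize(P[140:290,205:390],None,fx=4,fy=4,interpolation=cv2.INTER_CUBIC))
hsv=cv2.cvtColor(P,cv2.COLOR_BGR2HSV); H,S,V=[hsv[...,i].astype(int) for i in range(3)]
for q in[(251,207),(251,195),(245,165),(367,226),(370,262),(340,260),(262,200)]: print(q,hsv[q[1],q[0]])
print("wood");blobs(t,(S>90)&(H<25),(215,140,280,245),.006)
print("spr");blobs(t,(S<80)&(V<110),(232,185,270,228),.0145)
print("handle");blobs(t,V<60,(355,235,385,285),.03)
print("blade");blobs(t,(S<25)&(V<200),(350,205,385,248),.002)
E
```

```text
(251, 207) [ 15   4 134]
(251, 195) [105  23  67]
(245, 165) [ 13 139 136]
(367, 226) [ 10   6 132]
(370, 262) [ 0  5 48]
(340, 260) [ 17  25 161]
(262, 200) [13 84 79]
wood
[ 227  149   44   87 2554] [247.6 187.5] mean [0.644  0.1539] rect [637.  152.5] [236.9 100.4] 4.9 axis -174.7
spr
[238 194  27  27 534] [250.8 206.6] mean [0.5904 0.1434] rect [590.2 143.2] [64.  63.8] 7.6 axis 139.8
handle
[366 243  10  35 235] [370.1 260.4] mean [ 0.4437 -0.1698] rect [ 444.7 -169.4] [88.5 18.2] 6.0 axis -174.4
blade
[357 205  22  43 500] [367.3 227. ] mean [ 0.5319 -0.1676] rect [ 536.1 -167. ] [ 52.1 115.2] 84.1 axis 175.0
```

View pics/crop1.png

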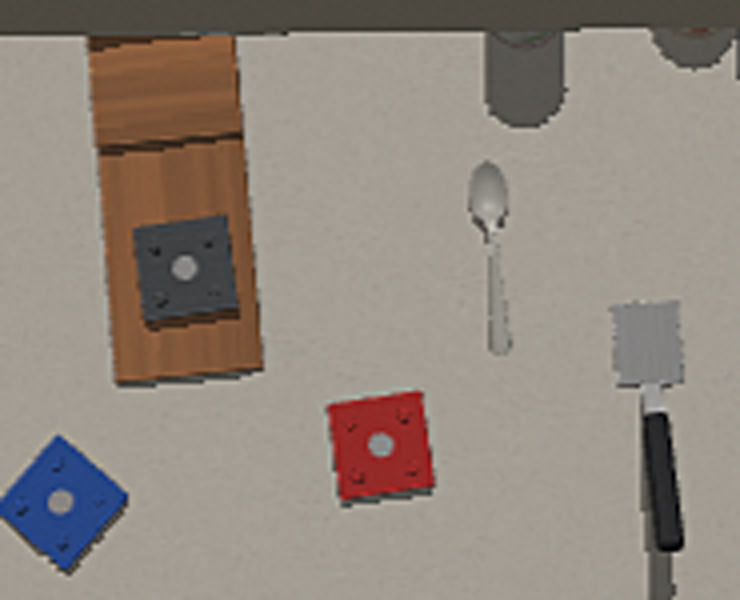

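The crop confirms it: the dark steel plate with its feet up sits on the wooden rest at crop (186,268), and the step line is at crop row 145 (pixel row ~176). The red and blue plates lie on the worktop and are look-alikes. One more measurement: rest axis, step, and lifter axis and tip.

Run:
```python
import pickle,cv2,numpy as np
from h import *
d=pickle.load(open("im0.pkl","rb")); t=d["top"]; s=d["side"]; P=t["pixels"]
hsv=cv2.cvtColor(P,cv2.COLOR_BGR2HSV); H,S,V=[hsv[...,i].astype(int) for i in range(3)]
def fit(Q):
    Q=np.array(Q); k=np.polyfit(Q[:,0],Q[:,1],1); return k, np.degrees(np.arctan(k[0])), np.std(Q[:,1]-np.polyval(k,Q[:,0]))
def rows(mask,r0,r1,c0,c1,z):
    L,R=[],[]
    for v in range(r0,r1):
        c=np.where(mask[v,c0:c1])[0]+c0
        L.append(plane(t,c[0]-.5,v,z)[:2]); R.append(plane(t,c[-1]+.5,v,z)[:2])
    return np.array(L),np.array(R)
L,R=rows((S>75)&(H<25),182,230,215,285,.006)
print("rest L",fit(L),"R",fit(R))
# front edge and step rows per column
F=[];T=[]
for u in range(238,262):
    c=np.where(((S>75)&(H<25))[215:245,u])[0]+215; F.append(plane(t,u,c[-1]+.5,.006)[:2])
for u in range(233,262):
    T.append(plane(t,u,170+np.argmin(V[170:184,u]),.006)[:2])
F=np.array(F);T=np.array(T)
print("front",fit(F[:,::-1]),"step",fit(T[:,::-1]))
print("mean front",F.mean(0),"step",T.mean(0))
L,R=rows((S<25)&(V<145)&(V>110),217,235,352,385,.002); M=(L+R)/2
print("blade w",(L[:,1]-R[:,1]).mean(),fit(M),M[0],M[-1])
for u in(360,365,370): print(u,V[208:245,u],S[208:245,u].max())
L,R=rows(V<62,246,274,358,385,.03); M=(L+R)/2; print("handle",fit(M),M[0],M[-1],(L[:,1]-R[:,1]).mean())
# side check
hs=cv2.cvtColor(s["pixels"],cv2.COLOR_BGR2HSV)
print("side handle");blobs(s,hs[...,2]<60,(240,215,295,245),.03)
print("side spr");blobs(s,(hs[...,1]<70)&(hs[...,2]<110),(285,182,325,203),.0145,10)
```

```text
rest L (array([0.08554525, 0.14724523]), np.float64(4.8894776366667925), np.float64(0.0007759637561935975)) R (array([0.08455924, 0.04847858]), np.float64(4.833389660579831), np.float64(0.000826648155889029))
front (array([-0.08521358,  0.53115871]), np.float64(-4.870612293861516), np.float64(0.0007378486915370908)) step (array([-0.07347436,  0.68875628]), np.float64(-4.202219615995495), np.float64(0.001511198391647542))
mean front [0.51854433 0.14803242] step [0.67731074 0.15577597]
blade w 0.04507699354835017 (array([ 0.04653686, -0.19079718]), np.float64(2.6644431307839676), np.float64(0.0008587805883129879)) [ 0.55893646 -0.16496748] [ 0.51320276 -0.16777547]
360 [163 164 163 164 165 162 163 167 141 132 134 135 133 134 136 135 133 135
 132 133 133 132 130 130 128 136 137 132  78 172 168 163 164 165 165 165
 164] 28
365 [164 161 161 166 164 164 167 184 129 132 132 134 131 131 131 132 131 131
 131 131 130 130 130 130 131 130 132 115 156 180 146 113 112  90  96  93
  84] 28
370 [164 164 164 164 164 164 167 151 128 131 134 133 134 133 134 133 133 133
 130 130 130 129 130 128 129 129 128 158  90 128 145 157 156 170 187  22
  33] 26
handle (array([ 0.09590607, -0.21216222]), np.float64(5.478257636033898), np.float64(0.0006735248937989382)) [ 0.48095582 -0.16662372] [ 0.41140563 -0.17378223] 0.018166573897341082
side handle
[250 225  33  15 166] [265.3 231.7] mean [ 0.4421 -0.1651] rect [ 441.5 -165.4] [ 25.8 122.6] 46.0 axis 134.7
side spr
[292 190  21   9 121] [301.9 194.1] mean [0.5873 0.1356] rect [587.8 137.3] [63.7 69.8] 8.9 axis 82.2
```

Measured:

| Thing | Position (m) | Angle / check |
|---|---|---|
| Rest axis | – | 4.9° |
| Step foot | ≈ (0.677, 0.156) | – |
| Spreader centre | (0.590, 0.143) | 7.6°; rect is 64x64, as it should be |
| Lifter tip | ≈ (0.562, -0.165) | axis ≈ 2.6° |
| Lifter grip | ≈ (0.451, -0.170) | – |

Moving above the handle.

Call:
move_arm(steps=[0,0,0.0733,0.219,-0.696,-0.1,1,0,0,0.0733,0.219,-0.696,-0.1,1,0,0,0.0733,0.219,-0.696,-0.1,1,0,0,0.0733,0.219,-0.696,-0.1,1,0,0,0.0733,0.219,-0.696,-0.1,1,0,0,0.0733,0.219,-0.696,-0.1,1,0,0,0.0733,0.219,-0.696,-0.1,1,0,0,0.0733,0.219,-0.696,-0.1,1,0,0,0.0733,0.219,-0.696,-0.1,1,0,0,0.0733,0.219,-0.696,-0.1,1])

```text
clock: 1.1
position: [0.3794, 0.0567, 0.181]
ee_rot: [0.0, -0.022, 1.0, 0.0]
contact_force: [1.0, 0.6, -0.0]
width: 0.0853
gripper_force: 0.0
```

Call:
move_arm(steps=[0,0,0,0.071,-0.225,-0.06,1,0,0,0,0.071,-0.225,-0.06,1,0,0,0,0.071,-0.225,-0.06,1,0,0,0,0.071,-0.225,-0.06,1,0,0,0,0.071,-0.225,-0.06,1,0,0,0,0.071,-0.225,-0.06,1,0,0,0,0.071,-0.225,-0.06,1,0,0,0,0.071,-0.225,-0.06,1,0,0,0,0.071,-0.225,-0.06,1,0,0,0,0.071,-0.225,-0.06,1])

```text
clock: 2.1
position: [0.4503, -0.1652, 0.1216]
ee_rot: [0.0, -0.023, 1.0, -0.0]
contact_force: [1.1, 0.1, -0.8]
width: 0.0849
gripper_force: 0.0
```

Run:
```python
from rig import manip
import cv2
from h import *
im=manip.get_image("side");P=im["pixels"]; cv2.imwrite("pics/s2.png",cv2.resize(P[150:270,200:360],None,fx=5,fy=5,interpolation=cv2.INTER_CUBIC))
s=manip.get_state(); print(s["position"],s["ee_rot"],s["contact_force"],s["qpos"])
```

```text
[ 0.45038822 -0.16539115  0.12163375] [ 2.81377852e-04 -2.31858493e-02  9.99731129e-01 -7.72066763e-05] [-0.62559187 -0.41671573  0.08913021] [-4.97192541e-01  2.45384640e-01  1.89669564e+00  1.73426022e-04
  9.98947344e-01 -2.11445854e+00]
```

View pics/s2.png

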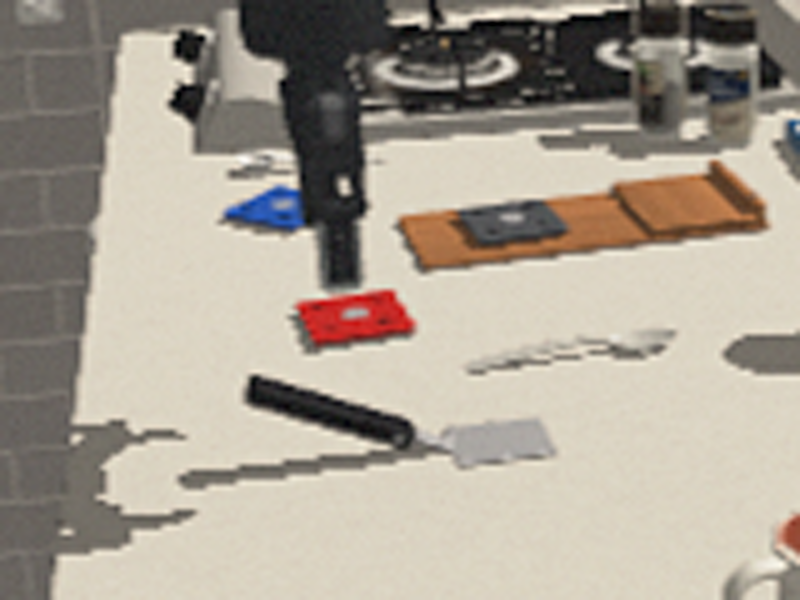

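The crop shows the lifter handle, crop (250-415, 380-440), under the open gripper, with nothing beside it. Descend and close.

Call:
move_arm(steps=[0,0,0,0.0005,-0.0045,-0.03,1,0,0,0,0.0005,-0.0045,-0.06,1,0,0,0,0.0005,-0.0045,-0.085,1,0,0,0,0.0005,-0.0045,-0.096,1,0,0,0,0.0005,-0.0045,-0.096,1,0,0,0,0.0005,-0.0045,-0.096,-1,0,0,0,0.0005,-0.0045,-0.096,-1,0,0,0,0.0005,-0.0045,-0.096,-1,0,0,0,0.0005,-0.0045,-0.096,-1,0,0,0,0.0005,-0.0045,-0.096,-1], squeeze=100)

```text
clock: 3.15
position: [0.4512, -0.1711, 0.0258]
ee_rot: [0.0, -0.022, 1.0, -0.0]
contact_force: [-1.4, 0.5, 4.0]
width: 0.0167
gripper_force: 97.4
```

Gripped (width 16.7 mm). Lift and carry to behind the spreader.

Call:
move_arm(steps=[0,0,0,0,0,0.03,-1,0,0,0,0,0,0.07,-1,0,0,0.0061,-0.03,0.3,0.09,-1,0,0,0.0061,-0.03,0.3,0.09,-1,0,0,0.0061,-0.03,0.3,0.09,-1,0,0,0.0061,-0.03,0.3,0.09,-1,0,0,0.0061,-0.03,0.3,0.09,-1,0,0,0.0061,-0.03,0.3,0.09,-1,0,0,0.0061,-0.03,0.3,0.09,-1,0,0,0.0061,-0.03,0.3,0.09,-1])

```text
clock: 4.15
position: [0.4205, 0.1302, 0.1152]
ee_rot: [-0.0, -0.044, 0.999, -0.0]
contact_force: [0.1, -1.0, 0.0]
width: 0.0163
gripper_force: 98.3
```

Run:
```python
from rig import manip
import cv2,pickle
from h import *
d={n:manip.get_image(n) for n in("top","side")}; pickle.dump(d,open("im1.pkl","wb"))
s=manip.get_state(); print(s["position"],s["ee_rot"],s["contact_force"],s["moment"])
p=s["position"]; g=p+[0,0,.002]
a=np.radians(4.86); u=np.array([np.cos(a),np.sin(a),0]);n=np.array([-u[1],u[0],0])
for k in("top","side"):
  for l in(-.0225,.0225): print(k,[np.round(proj(d[k],g+u*.111+n*l+[0,0,dz]),1) for dz in(-.022,-.027,-.032)])
A=cv2.resize(d["side"]["pixels"][130:230,240:373],None,fx=6,fy=6,interpolation=cv2.INTER_NEAREST)
cv2.imwrite("pics/s3.png",A)
```

```text
[0.42086021 0.12826045 0.1150204 ] [-2.36455935e-04 -4.14376871e-02  9.99141008e-01 -3.29476522e-04] [ 1.03307471 -0.04936045 -1.87717576] [ 0.00487566  0.04420587 -0.02788311]
top [array([256.5, 226.1]), array([256.8, 226.2]), array([257.1, 226.3])]
top [array([238.3, 227.9]), array([238.7, 228. ]), array([239.1, 228.1])]
side [array([286. , 174.8]), array([286. , 176.3]), array([286.1, 177.7])]
side [array([283.3, 171. ]), array([283.4, 172.4]), array([283.5, 173.8])]
```

View pics/s3.png

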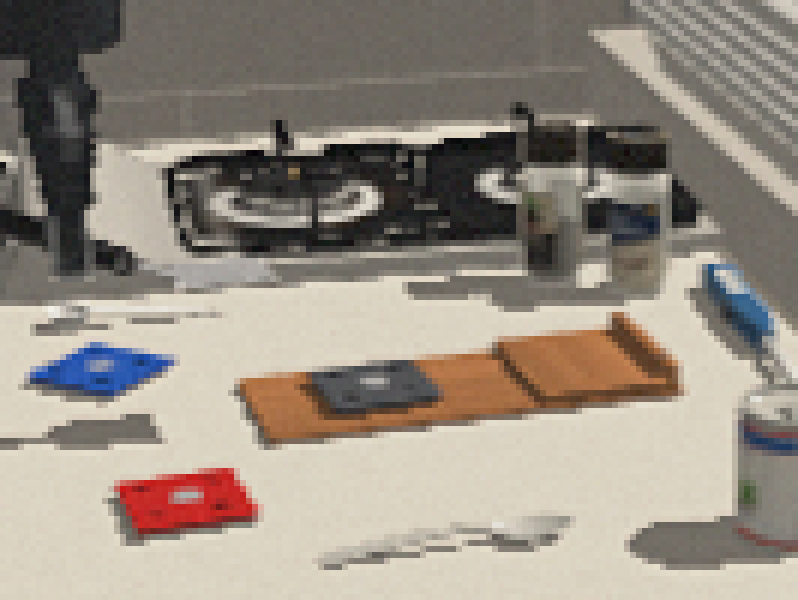

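The blade is level in the hand, with its front corners at crop (278,272) and (265,257), matching the prediction within a pixel. Pitch the tip down slightly and lower it behind the spreader.

Call:
move_arm(steps=[0,0.002,0,0,0,-0.03,-1,0,0.0042,0,0,0,-0.055,-1,0,0.0042,0,0,0,-0.065,-1,0,0.0042,0,0,0,-0.07,-1,0,0.0042,0,0,0,-0.073,-1,0,0.0042,0,0,0,-0.075,-1,0,0.0042,0,0,0,-0.077,-1,0,0.0042,0,0,0,-0.078,-1,0,0.0042,0,0,0,-0.078,-1,0,0.0042,0,0,0,-0.078,-1])

```text
clock: 5.25
position: [0.4211, 0.1292, 0.0374]
ee_rot: [-0.013, -0.042, 0.999, 0.001]
contact_force: [-0.0, -0.3, -0.6]
width: 0.0162
gripper_force: 98.1
```

Call:
move_arm(steps=[0,0,0,0,0,-0.001,-1,0,0,0,0,0,-0.0015,-1,0,0,0,0,0,-0.002,-1,0,0,0,0,0,-0.002,-1,0,0,0,0,0,-0.002,-1,0,0,0,0,0,-0.002,-1,0,0,0,0,0,-0.002,-1,0,0,0,0,0,-0.002,-1,0,0,0,0,0,-0.002,-1,0,0,0,0,0,-0.002,-1])

```text
clock: 6.25
position: [0.421, 0.1291, 0.0352]
ee_rot: [-0.013, -0.042, 0.999, 0.001]
contact_force: [-0.0, -0.2, -0.5]
width: 0.0162
gripper_force: 98.1
```

```bash
cat > st.py <<'E'
from rig import manip
import numpy as np
s=manip.get_state(); np.set_printoptions(precision=4,suppress=True)
print(s["clock"],s["position"],s["ee_rot"],s["contact_force"],s["moment"])
E
python3 st.py
```

```text
6.25 [0.421  0.1291 0.0352] [-0.0132 -0.0415  0.9991  0.0006] [-0.0484 -0.2176 -0.4564] [ 0.0357 -0.0015  0.0497]
```

Call:
move_arm(steps=[0,0,0,0,0,-0.0005,-1,0,0,0,0,0,-0.001,-1,0,0,0,0,0,-0.0015,-1,0,0,0,0,0,-0.0015,-1,0,0,0,0,0,-0.0015,-1,0,0,0,0,0,-0.0015,-1,0,0,0,0,0,-0.0015,-1,0,0,0,0,0,-0.0015,-1,0,0,0,0,0,-0.0015,-1,0,0,0,0,0,-0.0015,-1])

```text
clock: 7.25
position: [0.421, 0.1291, 0.0337]
ee_rot: [-0.013, -0.042, 0.999, 0.001]
contact_force: [-3.0, -0.4, 3.4]
width: 0.0163
gripper_force: 98.3
```

Call:
move_arm(steps=[0,0,0,0,0,-0.0005,-1,0,0,0,0,0,-0.001,-1,0,0,0,0,0,-0.001,-1,0,0,0,0,0,-0.001,-1,0,0,0,0,0,-0.001,-1,0,0,0,0,0,-0.001,-1,0,0,0,0,0,-0.001,-1,0,0,0,0,0,-0.001,-1,0,0,0,0,0,-0.001,-1,0,0,0,0,0,-0.001,-1])

```text
clock: 8.25
position: [0.4209, 0.1291, 0.0329]
ee_rot: [-0.013, -0.042, 0.999, 0.001]
contact_force: [-3.4, -0.9, 5.7]
width: 0.016
gripper_force: 98.7
```

Call:
move_arm(steps=[0,0,0,0,0,0.0008,-1,0,0,0,0.005,0.0004,0.0008,-1,0,0,0,0.01,0.0008,0.0008,-1,0,0,0,0.015,0.0013,0.0008,-1,0,0,0,0.02,0.0017,0.0008,-1,0,0,0,0.025,0.0021,0.0008,-1,0,0,0,0.029,0.0025,0.0008,-1,0,0,0,0.032,0.0027,0.0008,-1,0,0,0,0.032,0.0027,0.0008,-1,0,0,0,0.032,0.0027,0.0008,-1])

```text
clock: 9.25
position: [0.4539, 0.1319, 0.0336]
ee_rot: [-0.012, -0.042, 0.999, 0.001]
contact_force: [0.1, -0.1, 3.5]
width: 0.0162
gripper_force: 98.8
```

```bash
python3 st.py
```

```text
9.25 [0.4539 0.1319 0.0336] [-0.0123 -0.0415  0.9991  0.0006] [ 0.1193 -0.1233  3.5167] [-0.0129 -0.3049  0.0134]
```

Call:
move_arm(steps=[0,0,0,0.002,0.0002,0.0003,-1,0,0,0,0.005,0.0004,0.0003,-1,0,0,0,0.008,0.0007,0.0003,-1,0,0,0,0.011,0.0009,0.0003,-1,0,0,0,0.014,0.0012,0.0003,-1,0,0,0,0.017,0.0014,0.0003,-1,0,0,0,0.02,0.0017,0.0003,-1,0,0,0,0.023,0.002,0.0003,-1,0,0,0,0.026,0.0022,0.0003,-1,0,0,0,0.028,0.0024,0.0003,-1])

```text
clock: 10.25
position: [0.4798, 0.1341, 0.0337]
ee_rot: [-0.014, -0.042, 0.999, 0.0]
contact_force: [-3.9, 0.5, 4.7]
width: 0.0165
gripper_force: 98.7
```

```bash
cat > sp.py <<'E'
import sys,cv2
from h import *
exec(open("st.py").read())
t=manip.get_image("top"); P=t["pixels"]; hsv=cv2.cvtColor(P,cv2.COLOR_BGR2HSV); H,S,V=[hsv[...,i].astype(int) for i in range(3)]
blobs(t,(S<80)&(V<110),(228,150,275,214),.0145)
p=s["position"]-[.519,.142,0]; u=np.array([.9964,.0847]); print("tip s",p[:2]@u+.111,"lat",-p[0]*u[1]+p[1]*u[0])
name=sys.argv[1]
cv2.imwrite(f"pics/{name}.png",np.hstack([cv2.resize(P[140:240,210:290],None,fx=5,fy=5,interpolation=cv2.INTER_CUBIC),cv2.resize(manip.get_image("side")["pixels"][150:250,262:342],None,fx=5,fy=5,interpolation=cv2.INTER_CUBIC)]))
E
python3 sp.py c4
```

```text
10.25 [0.4798 0.1341 0.0337] [-0.0145 -0.0415  0.999   0.0005] [-3.8738  0.4852  4.7298] [-0.0858  0.1704  0.0106]
[238 185  26  27 561] [250.6 197.9] mean [0.614  0.1442] rect [613.1 144. ] [68.9 63.5] 5.2 axis -177.3
tip s 0.07129629488128113 lat -0.004564318416633278
```

View pics/c4.png

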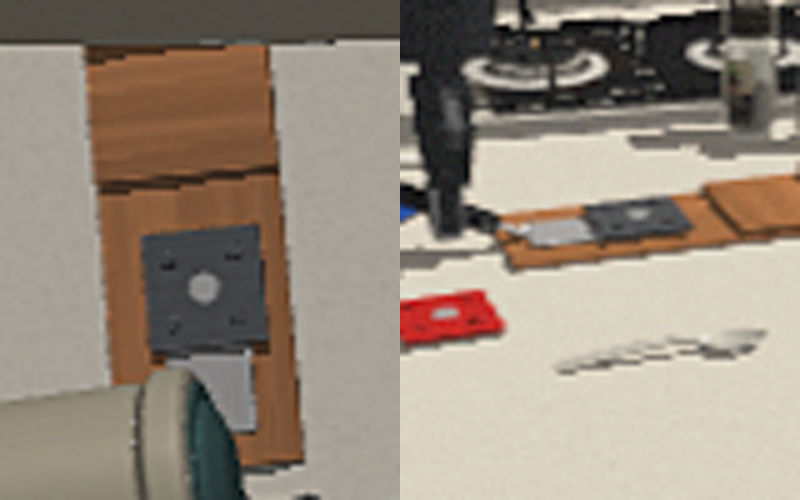

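The picture shows the spreader slid forward and squared up, with the blade under its near rim (crop 150-265, 350). Carry on towards the step.

Call:
move_arm(steps=[0,0,0,0.003,0.0003,0.0004,-1,0,0,0,0.006,0.0005,0.0004,-1,0,0,0,0.009,0.0008,0.0004,-1,0,0,0,0.012,0.001,0.0004,-1,0,0,0,0.015,0.0013,0.0004,-1,0,0,0,0.018,0.0015,0.0004,-1,0,0,0,0.02,0.0017,0.0004,-1,0,0,0,0.022,0.0019,0.0004,-1,0,0,0,0.024,0.002,0.0004,-1,0,0,0,0.025,0.0021,0.0004,-1])

```text
clock: 11.35
position: [0.5062, 0.1363, 0.0342]
ee_rot: [-0.013, -0.042, 0.999, 0.001]
contact_force: [-3.9, -0.9, 2.9]
width: 0.0161
gripper_force: 98.8
```

Call:
move_arm(steps=[0,0,0,0.0004,0,0,-1,0,0,0,0.0008,0.0001,0,-1,0,0,0,0.0012,0.0001,0,-1,0,0,0,0.0016,0.0001,0,-1,0,0,0,0.002,0.0002,0,-1,0,0,0,0.0024,0.0002,0,-1,0,0,0,0.0028,0.0002,0,-1,0,0,0,0.0032,0.0003,0,-1,0,0,0,0.0036,0.0003,0,-1,0,0,0,0.004,0.0003,0,-1])

```text
clock: 12.35
position: [0.51, 0.1366, 0.0342]
ee_rot: [-0.013, -0.042, 0.999, 0.001]
contact_force: [-3.4, -0.5, 3.2]
width: 0.0162
gripper_force: 98.7
```

```bash
python3 st.py
```

```text
12.35 [0.51   0.1366 0.0342] [-0.0132 -0.0415  0.999   0.0006] [-3.4337 -0.4679  3.1555] [-0.0077  0.1655  0.0031]
```

Call:
move_arm(steps=[0,0,0,0.0002,0,0.0003,-1,0,0,0,0.0004,0,0.0003,-1,0,0,0,0.0006,0.0001,0.0003,-1,0,0,0,0.0008,0.0001,0.0003,-1,0,0,0,0.001,0.0001,0.0003,-1,0,0,0,0.0012,0.0001,0.0003,-1,0,0,0,0.0014,0.0001,0.0003,-1,0,0,0,0.0016,0.0001,0.0003,-1,0,0,0,0.0018,0.0002,0.0003,-1,0,0,0,0.0018,0.0002,0.0003,-1])

```text
clock: 13.35
position: [0.5104, 0.1367, 0.0343]
ee_rot: [-0.015, -0.042, 0.999, 0.0]
contact_force: [-5.9, 0.1, 3.5]
width: 0.0162
gripper_force: 98.5
```

Call:
move_arm(steps=[0,0,0,0.0002,0,0,-1,0,0,0,0.0004,0,0,-1,0,0,0,0.0006,0.0001,0,-1,0,0,0,0.0008,0.0001,0,-1,0,0,0,0.001,0.0001,0,-1,0,0,0,0.001,0.0001,0,-1,0,0,0,0.001,0.0001,0,-1,0,0,0,0.001,0.0001,0,-1,0,0,0,0.001,0.0001,0,-1,0,0,0,0.001,0.0001,0,-1])

```text
clock: 14.35
position: [0.5104, 0.1367, 0.0343]
ee_rot: [-0.016, -0.042, 0.999, 0.0]
contact_force: [-8.1, -0.4, 5.5]
width: 0.0163
gripper_force: 98.5
```

The step is felt. Unload the blade vertically and bring the push up to about 8 N net.

Call:
move_arm(steps=[0,0,0,0,0,0.0003,-1,0,0,0,0,0,0.0006,-1,0,0,0,0.0002,0,0.0008,-1,0,0,0,0.0003,0,0.0008,-1,0,0,0,0.0005,0,0.0008,-1,0,0,0,0.0005,0,0.0008,-1,0,0,0,0.0005,0,0.0008,-1,0,0,0,0.0005,0,0.0008,-1,0,0,0,0.0005,0,0.0008,-1,0,0,0,0.0005,0,0.0008,-1])

```text
clock: 15.35
position: [0.5106, 0.1367, 0.0348]
ee_rot: [-0.016, -0.042, 0.999, 0.0]
contact_force: [-8.3, -0.6, 4.4]
width: 0.0163
gripper_force: 98.7
```

```bash
python3 st.py
```

```text
15.35 [0.5106 0.1367 0.0348] [-0.016  -0.0416  0.999   0.0004] [-8.3448 -0.6227  4.4019] [-0.0486  0.914   0.0716]
```

Call:
move_arm(steps=[0,0,0,0,0,0.0003,-1,0,0,0,0,0,0.0006,-1,0,0,0,0.0003,0,0.001,-1,0,0,0,0.0005,0,0.001,-1,0,0,0,0.0007,0,0.001,-1,0,0,0,0.0007,0,0.001,-1,0,0,0,0.0007,0,0.001,-1,0,0,0,0.0007,0,0.001,-1,0,0,0,0.0007,0,0.001,-1,0,0,0,0.0007,0,0.001,-1])

```text
clock: 16.35
position: [0.5107, 0.1367, 0.0355]
ee_rot: [-0.017, -0.042, 0.999, 0.0]
contact_force: [-7.7, -0.3, 2.7]
width: 0.0157
gripper_force: 98.6
```

```bash
python3 st.py
```

```text
16.35 [0.5107 0.1367 0.0355] [-0.0166 -0.0415  0.999   0.0004] [-7.6715 -0.3169  2.7287] [-0.0761  1.1116  0.0525]
```

Call:
move_arm(steps=[0,0,0,0.0003,0,0.0001,-1,0,0,0,0.0006,0,0.0002,-1,0,0,0,0.0008,0.0001,0.0003,-1,0,0,0,0.0008,0.0001,0.0003,-1,0,0,0,0.0008,0.0001,0.0003,-1,0,0,0,0.0008,0.0001,0.0003,-1,0,0,0,0.0008,0.0001,0.0003,-1,0,0,0,0.0008,0.0001,0.0003,-1,0,0,0,0.0008,0.0001,0.0003,-1,0,0,0,0.0008,0.0001,0.0003,-1])

```text
clock: 17.35
position: [0.5108, 0.1367, 0.0356]
ee_rot: [-0.017, -0.042, 0.999, 0.0]
contact_force: [-8.5, -0.0, 3.2]
width: 0.0162
gripper_force: 98.6
```

```bash
python3 st.py; cat h.py >/dev/null
python3 - <<'E'
from rig import manip
import cv2
from h import *
t=manip.get_image("top"); P=t["pixels"]; hsv=cv2.cvtColor(P,cv2.COLOR_BGR2HSV); S,V=hsv[...,1],hsv[...,2]
blobs(t,(S<80)&(V<110),(228,160,275,204),.0145)
E
```

```text
17.35 [0.5108 0.1367 0.0356] [-0.0173 -0.0415  0.999   0.0004] [-8.5396 -0.039   3.2398] [-0.0485  1.2228  0.0556]
[237 174  26  30 534] [250.  186.2] mean [0.6455 0.1459] rect [639.9 146.5] [76.6 63.9] 5.3 axis -151.0
```

Call:
move_arm(steps=[0,0,0,0.0003,0,0,-1,0,0,0,0.0005,0,0.0001,-1,0,0,0,0.0005,0,0.0001,-1,0,0,0,0.0005,0,0.0001,-1,0,0,0,0.0005,0,0.0001,-1,0,0,0,0.0005,0,0.0001,-1,0,0,0,0.0005,0,0.0001,-1,0,0,0,0.0005,0,0.0001,-1,0,0,0,0.0005,0,0.0001,-1,0,0,0,0.0005,0,0.0001,-1])

```text
clock: 18.4
position: [0.5108, 0.1367, 0.0357]
ee_rot: [-0.018, -0.042, 0.999, 0.0]
contact_force: [-9.7, -0.4, 3.4]
width: 0.0163
gripper_force: 98.6
```

```bash
python3 st.py
```

```text
18.4 [0.5108 0.1367 0.0357] [-0.0178 -0.0416  0.999   0.0004] [-9.6662 -0.4302  3.3879] [-0.0654  1.3228  0.0481]
```

The step is home and the 8–9.7 N push was held for about a second. Ease the push off and start levering, to about 10° first.

Call:
move_arm(steps=[0,0,0,-0.0015,-0.0001,0,-1,0,0,0,-0.003,-0.0003,0,-1,0,0,0,-0.0038,-0.0003,0,-1,0,0,0,-0.0038,-0.0003,0.001,-1,0,0,0,-0.0039,-0.0003,0.0025,-1,0,0,0,-0.004,-0.0003,0.004,-1,0,0,0,-0.004,-0.0003,0.0055,-1,0,0,0,-0.0041,-0.0003,0.007,-1,0,0,0,-0.0041,-0.0003,0.008,-1,0,0,0,-0.0041,-0.0003,0.008,-1])

```text
clock: 19.4
position: [0.511, 0.1367, 0.0449]
ee_rot: [-0.013, -0.042, 0.999, 0.001]
contact_force: [-4.3, -0.3, -1.8]
width: 0.0167
gripper_force: 98.1
```

```bash
python3 sp.py c5
```

```text
19.4 [0.511  0.1367 0.0449] [-0.0133 -0.0415  0.999   0.0005] [-4.2676 -0.3031 -1.833 ] [-0.0608  0.9542  0.0102]
[237 174  26  40 559] [249.4 187.2] mean [0.643  0.1475] rect [626.6 146. ] [103.7  64.5] 4.9 axis 175.4
tip s 0.1025401614423779 lat -0.0046449519152863645
```

View pics/c5.png

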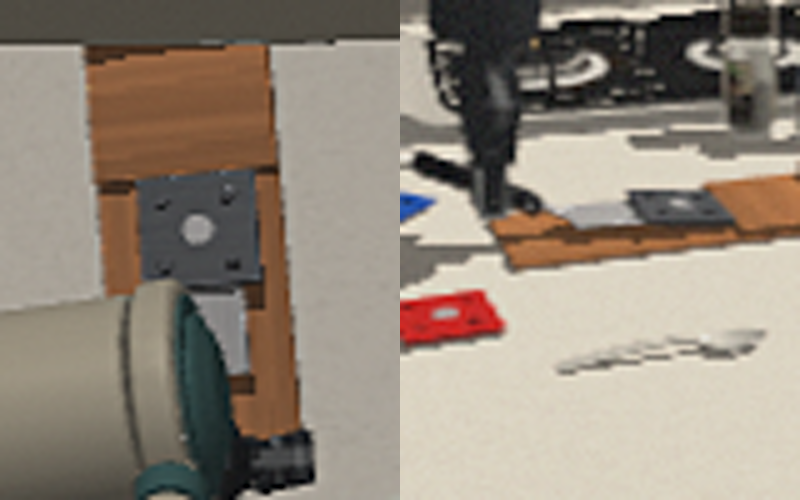

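The near edge is rising on the blade (side crop 600-730, 190-225), with tip load about 1–2 N. Continue to about 40°.

Call:
move_arm(steps=[0,0,0,0,0,0.0025,-1,0,0,0,0.0002,0,0.005,-1,0,0,0,0.0007,0.0001,0.0083,-1,0,0,0,0.0016,0.0001,0.011,-1,0,0,0,0.0026,0.0002,0.0136,-1,0,0,0,0.0039,0.0003,0.017,-1,0,0,0,0.0052,0.0004,0.0195,-1,0,0,0,0.0068,0.0006,0.022,-1,0,0,0,0.0087,0.0007,0.0253,-1,0,0,0,0.0087,0.0007,0.0253,-1])

```text
clock: 20.5
position: [0.5199, 0.1375, 0.071]
ee_rot: [-0.013, -0.042, 0.999, 0.001]
contact_force: [-7.3, -0.9, 2.3]
width: 0.0162
gripper_force: 98.4
```

```bash
python3 sp.py c6
```

```text
20.5 [0.5199 0.1375 0.071 ] [-0.0131 -0.0416  0.9991  0.0006] [-7.318  -0.8947  2.3367] [-0.0789  1.045  -0.0294]
[236 173  25  41 495] [248.2 186.7] mean [0.6443 0.1508] rect [627.2 151.3] [108.   64.6] 0.2 axis 168.6
[229 193   4  21  33] [230.9 203.9] mean [0.5984 0.1968] rect [600.8 197.9] [53.9  8. ] 0.6 axis -177.4
tip s 0.11151795498432641 lat -0.004604627154691362
```

View pics/c6.png

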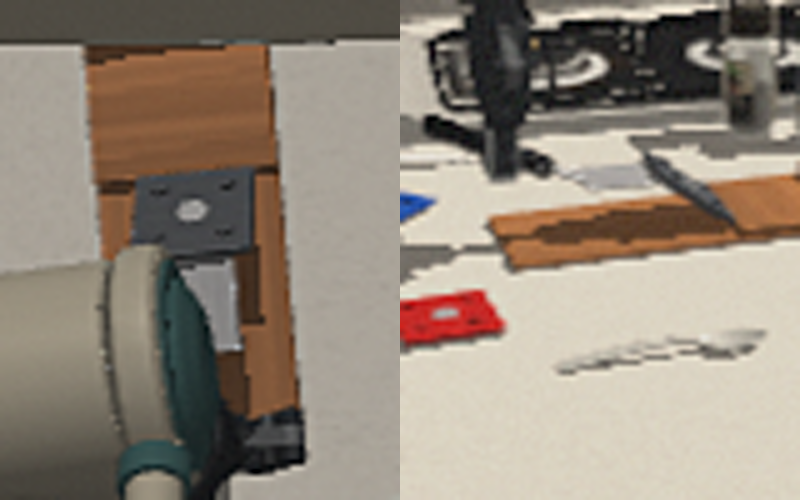

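The plate is at about 40° with the blade seated (side crop 650-735, 155-220). The radial load is about 8 N, so I'll ease that by 1.5 mm while going on to about 60°.

Call:
move_arm(steps=[0,0,0,-0.0008,-0.0001,0.001,-1,0,0,0,0.0003,0,0.0027,-1,0,0,0,0.0018,0.0002,0.0046,-1,0,0,0,0.0035,0.0003,0.0065,-1,0,0,0,0.0053,0.0005,0.0084,-1,0,0,0,0.0072,0.0006,0.01,-1,0,0,0,0.0091,0.0008,0.0115,-1,0,0,0,0.0111,0.0009,0.013,-1,0,0,0,0.0131,0.0011,0.0145,-1,0,0,0,0.0131,0.0011,0.0145,-1])

```text
clock: 21.6
position: [0.5339, 0.1386, 0.0851]
ee_rot: [-0.012, -0.042, 0.999, 0.001]
contact_force: [-3.9, -0.6, 3.7]
width: 0.0162
gripper_force: 98.3
```

```bash
python3 st.py
```

```text
21.6 [0.5339 0.1386 0.0851] [-0.0122 -0.0415  0.9991  0.0007] [-3.8701 -0.6421  3.7161] [-0.017   0.2849 -0.0202]
```

Call:
move_arm(steps=[0,0,0,-0.0002,0,0.001,-1,0,0,0,0.0015,0.0001,0.0023,-1,0,0,0,0.0038,0.0003,0.0035,-1,0,0,0,0.006,0.0005,0.0045,-1,0,0,0,0.0083,0.0007,0.0055,-1,0,0,0,0.0108,0.0009,0.0063,-1,0,0,0,0.0132,0.0011,0.0071,-1,0,0,0,0.0156,0.0013,0.0078,-1,0,0,0,0.0181,0.0015,0.0083,-1,0,0,0,0.0181,0.0015,0.0083,-1])

```text
clock: 22.6
position: [0.5523, 0.1401, 0.0933]
ee_rot: [-0.012, -0.042, 0.999, 0.001]
contact_force: [-3.1, 0.9, 4.7]
width: 0.0162
gripper_force: 98.4
```

```bash
python3 sp.py c7
```

```text
22.6 [0.5523 0.1401 0.0933] [-0.012  -0.0415  0.9991  0.0007] [-3.1081  0.9177  4.6664] [ 0.1564 -0.2181  0.0196]
[228 169  40  45 479] [243.9 201.1] mean [0.6055 0.162 ] rect [633.  152.1] [105.7 119.3] 89.2 axis -141.5
[242 172  19  14  75] [250.9 175.3] mean [0.6753 0.1438] rect [674.8 145.6] [43.1 36.2] 61.7 axis 89.7
tip s 0.14405349043397858 lat -0.004683197917837755
```

View pics/c7.png

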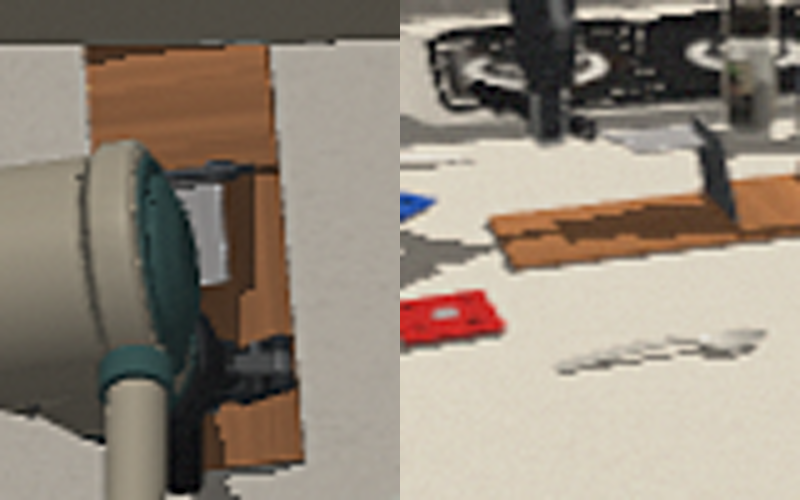

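The plate is about 78° up, on the step (side crop 695-738, 120-220), with the blade seated under its rim. Push it past vertical at the same slow pace.

Call:
move_arm(steps=[0,0,0,0.002,0.0002,0.001,-1,0,0,0,0.0042,0.0004,0.0015,-1,0,0,0,0.0064,0.0005,0.0018,-1,0,0,0,0.0086,0.0007,0.002,-1,0,0,0,0.0108,0.0009,0.002,-1,0,0,0,0.013,0.0011,0.0015,-1,0,0,0,0.0152,0.0013,0.001,-1,0,0,0,0.0175,0.0015,0.0005,-1,0,0,0,0.0198,0.0017,0,-1,0,0,0,0.022,0.0019,-0.0005,-1])

```text
clock: 23.7
position: [0.5758, 0.1422, 0.0935]
ee_rot: [-0.01, -0.042, 0.999, 0.001]
contact_force: [1.1, 1.3, 6.9]
width: 0.0159
gripper_force: 98.6
```

```bash
cat > q.py <<'E'
import cv2
from h import *
exec(open("st.py").read())
t=manip.get_image("top"); P=t["pixels"]; hsv=cv2.cvtColor(P,cv2.COLOR_BGR2HSV); S,V=hsv[...,1].astype(int),hsv[...,2].astype(int)
W=plane(t,250,170,.0145)[:2]
m=((S<80)&(V<115))[148:186:2,222:282:2]; print("\n".join("".join(".#"[int(k)] for k in r) for r in m))
E
python3 q.py
```

```text
23.7 [0.5758 0.1422 0.0935] [-0.0102 -0.0415  0.9991  0.0008] [1.0751 1.2596 6.8696] [ 0.2328 -0.9858  0.0582]
############################..
..............................
..............................
..............................
.......#......................
.......#......................
..#....#......................
..#....##.....................
..#....##..######.............
.......#.#.###..##............
..#....#.#......##............
..#....##.#.#...###...........
..#....##.##....###...........
..#....#..#.....###...........
..#....##.###...#.............
..#....#..####..#.............
..#....#######..#.....#.......
..#....##.##....#.............
..##...##.#.#...#.............
```

Call:
move_arm(steps=[0,0,0,0,0,0.001,-1,0,0,0,0,0,0.002,-1,0,0,0,0.001,0.0001,0.003,-1,0,0,0,0.0025,0.0002,0.003,-1,0,0,0,0.004,0.0003,0.003,-1,0,0,0,0.0055,0.0005,0.0025,-1,0,0,0,0.007,0.0006,0.0025,-1,0,0,0,0.0085,0.0007,0.002,-1,0,0,0,0.01,0.0009,0.0015,-1,0,0,0,0.01,0.0009,0.0015,-1])

```text
clock: 24.75
position: [0.5837, 0.1428, 0.0938]
ee_rot: [-0.013, -0.042, 0.999, 0.001]
contact_force: [1.5, 1.0, 4.8]
width: 0.0165
gripper_force: 98.7
```

```bash
python3 q.py
```

```text
24.75 [0.5837 0.1428 0.0938] [-0.0127 -0.0415  0.9991  0.0006] [1.51   0.9914 4.7602] [ 0.1339 -0.8477  0.0392]
############################..
.......#......................
.......##.....................
......##......................
.......##.....................
.#.....##.#...................
.#.....##.....####............
.#.....#.##.######............
.#.....#........##............
.#.....##.###...##............
..#....###.#....##............
..#....##.##....###...........
..#....#..##....###...........
..#....#..##.#..#.#...........
..#....#..##.#..#.............
..#....#.#.###..#.............
..##.#.####..#..#.....#.......
#########.#.##..#.............
##############.#..............
```

Call:
move_arm(steps=[0,0,0,0,0,0.001,-1,0,0,0,0,0,0.002,-1,0,0,0,0.0005,0,0.003,-1,0,0,0,0.001,0.0001,0.004,-1,0,0,0,0.002,0.0002,0.004,-1,0,0,0,0.003,0.0003,0.004,-1,0,0,0,0.004,0.0003,0.004,-1,0,0,0,0.005,0.0004,0.004,-1,0,0,0,0.006,0.0005,0.004,-1,0,0,0,0.006,0.0005,0.004,-1])

```text
clock: 25.8
position: [0.5892, 0.1433, 0.0977]
ee_rot: [-0.013, -0.042, 0.999, 0.001]
contact_force: [-0.5, 0.8, -1.0]
width: 0.0165
gripper_force: 98.3
```

```bash
python3 q.py
python3 - <<'E'
from rig import manip
import cv2
s=manip.get_image("side")["pixels"]; 
import numpy as np
hs=cv2.cvtColor(s,cv2.COLOR_BGR2HSV).astype(int)
m=hs[165:205,380-80:345]
for r in m: print("".join("w" if (k[1]>90 and k[0]<25) else "#" if k[2]<115 else "+" if k[2]<150 else "." for k in r))
E
```

```text
25.8 [0.5892 0.1433 0.0977] [-0.0132 -0.0415  0.9991  0.0006] [-0.471   0.8499 -0.9664] [-0.0401  0.036  -0.0309]
############################..
.#.......#########............
.#...##..##########...........
.#....#...#########...........
.#....#.#..########...........
.#....#.#..########...........
.#....#..##.#######...........
.#....#.###....####...........
.#....#.##..#...###...........
.#....##.#..#...###...........
.#.....#.#.#....###...........
.##....#...#....###...........
.##....##.##..................
..#....#.###..................
.####..#.##.....#.............
##########.#..................
############..........#.......
#########.##..#...............
#########.###.................
##############w################++++++########
############################w##++##++########
############################w##+#############
####################################+########
####################################++++.+###
#####################+++++##########++..+####
###########+.............++####w####+++++####
############++++++####+#+++##########++++##++
#############++++++++++++++++
[... 742 characters left out ...]
##########
...w.wwwwwwwwwwwwwwwwwwwwwww#################
wwwwwwwwwwwwwwwwwwwwwwwwwwwww################
wwwwwwwwwwwwwwwwwwwwwwwwwwwwww#########wwwwww
wwwwwwwwwwwwwwwwwwwwwwwwwwwwwwwwwwwwwwwwwwwww
wwwwwwwwwwwwwwwwwwwwwwwwwwwwwwwwwwwwwwwwwwwww
wwwwwwwwwwwwwwwwwwwwwwwwwwwwwwwwwwwwwwwwwwwww
wwwwwwwwwwwwwwwwwwwwwwwwwwwwwwwwwwwwwwwwwwwww
wwwwwwwwwwwwwwwwwwwwwwwwwwwwwwwwwwwww+++++...
wwwwwwwwwwwwwwwwwwwwwwwwwwwww+++++++.........
wwwwwwwwwwwwwwwwwwww+++++++..................
wwwwwwwwwwww++++++...........................
wwww+++++++..................................
++...........................................
.............................................
.............................................
```

The contact is gone and the mask shows the dark plate lying on the upper level. Withdraw and carry the lifter back towards its old place.

Call:
move_arm(steps=[0,0,0,-0.02,-0.0017,0.02,-1,0,0,0,-0.065,-0.0055,0.03,-1,0,-0.0042,0,-0.11,-0.01,0.03,-1,0,-0.0042,-0.0061,-0.138,-0.314,0.03,-1,0,-0.0042,-0.0061,-0.138,-0.314,0.03,-1,0,-0.0042,-0.0061,-0.138,-0.314,0.03,-1,0,-0.0042,-0.0061,-0.138,-0.314,0.03,-1,0,-0.0042,-0.0061,-0.138,-0.314,0.03,-1,0,-0.0042,-0.0061,-0.138,-0.314,0.03,-1,0,-0.0042,-0.0061,-0.138,-0.314,0.03,-1])

```text
clock: 26.9
position: [0.4515, -0.1765, 0.1283]
ee_rot: [0.001, -0.02, 1.0, -0.002]
contact_force: [-0.5, 0.3, -0.7]
width: 0.0163
gripper_force: 98.3
```

Run:
```python
exec(open("st.py").read())
import cv2
from h import *
t=manip.get_image("top");sd=manip.get_image("side");P=t["pixels"]; hsv=cv2.cvtColor(P,cv2.COLOR_BGR2HSV).astype(int); 
blobs(t,(hsv[...,1]<80)&(hsv[...,2]<115),(228,149,275,190),.0145)
cv2.imwrite("pics/c8.png",np.hstack([cv2.resize(P[140:240,210:290],None,fx=5,fy=5,interpolation=cv2.INTER_CUBIC),cv2.resize(sd["pixels"][150:250,272:352],None,fx=5,fy=5,interpolation=cv2.INTER_CUBIC)]))
```

```text
26.9 [ 0.4515 -0.1765  0.1283] [ 0.0011 -0.0196  0.9998 -0.0017] [-0.5353  0.3274 -0.6537] [0.0029 0.0561 0.0347]
[235 149  25  25 552] [247.1 160.9] mean [0.7149 0.1541] rect [714.6 154.1] [64.8 64.7] 3.6 axis -147.2
```

View pics/c8.png

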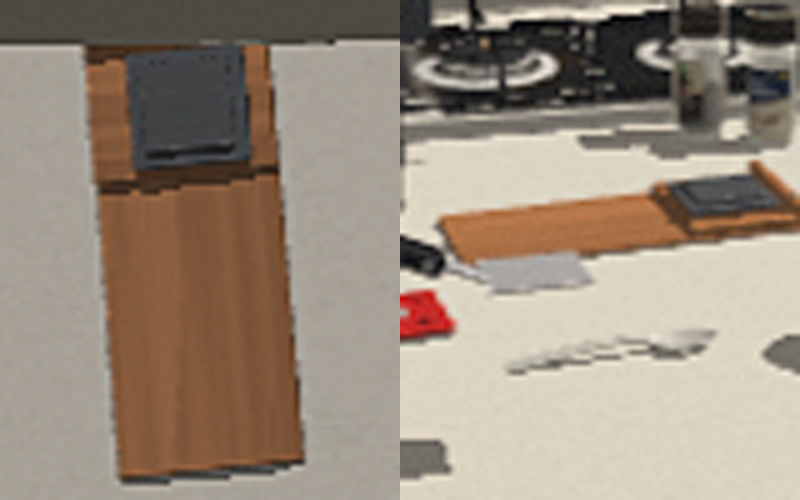

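The spreader lies panel up and flat on the upper level (top crop 128-248, 50-168), just short of the lip and clear of the step. Lay the lifter down.

Call:
move_arm(steps=[0,0,0,0,0.004,-0.03,-1,0,0,0,0,0.004,-0.06,-1,0,0,0,0,0.004,-0.08,-1,0,0,0,0,0.004,-0.09,-1,0,0,0,0,0.004,-0.095,-1,0,0,0,0,0.004,-0.097,-1,0,0,0,0,0.004,-0.098,-1,0,0,0,0,0.004,-0.098,-1,0,0,0,0,0.004,-0.098,-1,0,0,0,0,0.004,-0.098,-1])

```text
clock: 28.0
position: [0.4514, -0.1669, 0.0303]
ee_rot: [0.0, -0.022, 1.0, 0.0]
contact_force: [-0.2, -0.1, -1.1]
width: 0.0163
gripper_force: 98.3
```

Call:
move_arm(steps=[0,0,0,0,0,-0.0005,-1,0,0,0,0,0,-0.001,-1,0,0,0,0,0,-0.0015,-1,0,0,0,0,0,-0.0015,-1,0,0,0,0,0,-0.0015,-1,0,0,0,0,0,-0.0015,-1,0,0,0,0,0,-0.0015,-1,0,0,0,0,0,-0.0015,-1,0,0,0,0,0,-0.0015,-1,0,0,0,0,0,-0.0015,-1])

```text
clock: 29.0
position: [0.4511, -0.1667, 0.0283]
ee_rot: [0.0, -0.022, 1.0, 0.0]
contact_force: [-0.3, 0.3, -1.9]
width: 0.0165
gripper_force: 98.3
```

Call:
move_arm(steps=[0,0,0,0,0,-0.0005,-1,0,0,0,0,0,-0.001,-1,0,0,0,0,0,-0.0015,-1,0,0,0,0,0,-0.002,-1,0,0,0,0,0,-0.0025,-1,0,0,0,0,0,-0.0025,-1,0,0,0,0,0,-0.0025,-1,0,0,0,0,0,-0.0025,-1,0,0,0,0,0,-0.0025,-1,0,0,0,0,0,-0.0025,-1])

```text
clock: 30.0
position: [0.451, -0.1667, 0.0259]
ee_rot: [-0.0, -0.022, 1.0, 0.0]
contact_force: [-1.4, -0.5, 3.4]
width: 0.0163
gripper_force: 98.8
```

Touching down at 3.4 N. Open, settle, then rise.

Call:
move_arm(steps=[0,0,0,0,0,0,1,0,0,0,0,0,0,1,0,0,0,0,0,0,1,0,0,0,0,0,0,1,0,0,0,0,0,0,1,0,0,0,0,0,0,1,0,0,0,0,0,0,1,0,0,0,0,0,0,1,0,0,0,0,0,0,1,0,0,0,0,0,0,1])

```text
clock: 31.0
position: [0.4511, -0.1667, 0.0258]
ee_rot: [0.0, -0.022, 1.0, 0.0]
contact_force: [-1.4, -0.2, -0.2]
width: 0.0854
gripper_force: 0.0
```

Call:
move_arm(steps=[0,0,0,0,0,0.015,1,0,0,0,0,0,0.04,1,0,0,0,0,0,0.08,1,0,0,0,0,0,0.12,1,0,0,0,0,0,0.16,1,0,0,0,0,0,0.18,1,0,0,0,0,0,0.18,1,0,0,0,0,0,0.18,1,0,0,0,0,0,0.18,1,0,0,0,0,0,0.18,1])

```text
clock: 32.0
position: [0.4502, -0.1663, 0.2042]
ee_rot: [-0.001, -0.022, 1.0, 0.001]
contact_force: [0.3, 0.6, 0.3]
width: 0.0856
gripper_force: 0.0
```

Run:
```python
exec(open("st.py").read())
import cv2,pickle
from h import *
t=manip.get_image("top");sd=manip.get_image("side");P=t["pixels"]; hsv=cv2.cvtColor(P,cv2.COLOR_BGR2HSV).astype(int)
blobs(t,(hsv[...,1]<80)&(hsv[...,2]<115),(228,149,275,190),.0145)
hs=cv2.cvtColor(sd["pixels"],cv2.COLOR_BGR2HSV)
print("handle side (was 265.3 231.7)");blobs(sd,hs[...,2]<60,(240,215,295,245),.03)
d=pickle.load(open("im0.pkl","rb"))["side"]["pixels"].astype(int)
df=(abs(d-sd["pixels"].astype(int)).max(2)>40).astype(np.uint8)
n,l,s2,c=cv2.connectedComponentsWithStats(df)
print([tuple(map(int,s2[i])) for i in range(1,n) if s2[i,4]>15])
```

```text
32.0 [ 0.4502 -0.1663  0.2042] [-0.0015 -0.0224  0.9997  0.0011] [0.3125 0.5979 0.3305] [-0.0039  0.0115 -0.0157]
[235 149  25  25 552] [247.2 160.9] mean [0.715  0.1541] rect [715.3 154. ] [64.6 64.5] 4.9 axis -147.0
handle side (was 265.3 231.7)
[249 225  33  14 165] [265.  231.1] mean [ 0.4416 -0.1614] rect [ 442.1 -162.1] [ 25.  123.8] 45.9 axis 134.5
[(52, 0, 16, 53, 511), (135, 1, 35, 19, 195), (156, 0, 48, 12, 229), (207, 0, 18, 15, 85), (226, 0, 31, 36, 909), (253, 0, 27, 20, 301), (185, 9, 21, 34, 396), (267, 43, 5, 36, 81), (241, 47, 3, 13, 18), (257, 46, 7, 10, 46), (182, 60, 19, 10, 105), (242, 60, 3, 15, 21), (259, 61, 4, 11, 22), (57, 68, 7, 19, 58), (183, 73, 25, 40, 643), (242, 76, 32, 28, 304), (57, 87, 8, 13, 39), (143, 105, 13, 17, 125), (184, 105, 11, 11, 50), (243, 106, 33, 69, 1203), (43, 109, 25, 13, 284), (42, 123, 26, 33, 617), (146, 123, 12, 13, 112), (129, 146, 42, 30, 542), (23, 155, 48, 28, 450), (104, 154, 44, 63, 1588), (78, 160, 30, 23, 206), (56, 176, 45, 48, 1305), (325, 185, 22, 10, 160), (290, 190, 24, 10, 174), (131, 210, 14, 5, 44), (263, 228, 16, 5, 17), (85, 236, 33, 11, 149), (40, 247, 30, 6, 121), (79, 246, 79, 15, 630), (29, 260, 26, 6, 82), (149, 283, 7, 34, 63)]
```

Apart from the arm and its shadow, only the spreader and lifter have changed. Everything else is where it was.

```bash
python3 -c "
from rig import manip
print(manip.sign_off())"
```

```text
the job is handed in; nothing more can be done
None
```

The job is handed in at 32 s: I pushed the spreader home (8.5–9.7 N read at the wrist for about a second, part of it blade drag), levered it over onto its feet on the upper level without the gripper touching it, laid the lifter back at its old place, and the other things look unmoved; every wrist reading, taken only at the end of each move, was under 12 N.

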